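# Hang the label caddy on the post pin by its side slot

### The arm

A 6-joint arm with a two-finger parallel gripper is mounted at the origin on the work surface. World frame = base frame: x ahead of the robot, y to its left, z up, the work surface at z = 0. Lengths are in m, angles in degrees, forces in N, time in s.
With the tool pointing down it reaches from about 0.275 to 0.725 m from the base axis. Payload 15.9 kg.
Tool frame: the origin (TCP) lies between the finger pads; the fingertips stand 19 mm ahead of it and the grasp point (between the pads) is the TCP; z points along the fingers, y is the direction in which the jaws open and shut (so a half turn about z gives the same grasp; the last joint's range is limited). The gripper opens to 85 mm and grips with 20 to 120 N. Pads are 22 mm wide; open, the fingers measure 114 mm over their backs; the gripper's body (76 mm by 85 mm) begins 54 mm behind the grasp point. The pads swing forward as they close: fully open they stand 13 mm farther back than shut.
Start: joints at [73.797, 12.198, -1.971, 75.831, 0, 90], TCP at [0.14, 0.48, 0.25] pointing down, gripper open.
Joint ranges: [-170.91, 170.91], [-42.67, 98.43], [-65.05, 77.54], [-120.47, 116.71], [-90, 82.35], [-180, 180]. Speed limits (degrees/s): [108.29, 108.29, 136.94, 147.25, 180, 180].

### API

Orientations are given as [roll, pitch, yaw] about the fixed x, y, z axes, in that order (R = Rz(yaw) Ry(pitch) Rx(roll)).
In Python, from cell import ctrl, imaging, hand_in gives the robot as it stands.
- The arm moves only by the shell command python3 -m pendant 'ROWS' [FORCE]. ROWS is JSON, a list of rows, each an object with "delta_rot": the turn, a rotation vector about the tool's x, y, z in rad, a list of three; "dp": the shift along the tool's x, y, z in mm, a list of three; "gripper": the opening, from 0 (shut) to 1 (fully open). A call has 1 to 20 rows; each row shifts and turns the commanded pose from where the row before left it, along the tool's axes as they then stand; what a row does not reach is not made up. A row lasts 1/8 s, in which the tool goes at most 62.5 mm and 10.7 degrees, less where a joint would pass 70% of its speed; a pose out of reach is approached as far as the arm can. A call is refused whole if a number of a shift passes 62.5 or a number of a turn 0.188, either way. A call with a gripper value outside its range is refused whole. The fingers move at their own pace and stop on an object; FORCE is the grip in N (left out, the last holds). Time passes only in rows, so rows that do not move let the fingers close. It gives the time, the measured TCP pose, the force and the opening at its end, in the units of the state.
- ctrl.sense(): the state, without advancing time (a new reading comes with each control period).
- imaging.read_camera(name): name is "scene" or "side" or "wrist"; returns the picture (420x560x3 uint8, red, green, blue); there is no depth.
- imaging.get_calibration(name): a dict with "K" (3x3 intrinsics, pixels), "distortion" ([k1, k2, p1, p2, k3] as OpenCV has them; the pictures are not rectified), "rvec" (rotation vector, rad) and "tvec" (3), from world to camera coordinates, as OpenCV has them. Camera axes: x right, y down, z forward; pixel columns grow to the right and rows downward; lengths in m; the calibration is good to about 2 mm. A picture is of the moment at which its call begins: read the wrist's pose just before it. get_calibration takes no time and is no camera call; for the wrist camera it gives the pose at the moment of the call.
- hand_in(): hands the job in, once; it reports no verdict.
The state is a dict: "time": time; "q": joint angles; "joint_velocities": joint speeds; "tau": joint torques, N m; "position": TCP position; "orientation": TCP orientation; "wrist_force": force on the tool from outside, world axes, zero at the start; "wrist_torque": the same for the moment, N m; "finger_gap": opening from 0.0 (shut) to 1.0 (fully open).
Only numpy, scipy, OpenCV 4.12 (cv2) and the standard library are available. Lean on these libraries where they do the work, as an engineer would, in place of code of your own. Each camera call takes 0.05 s, during which the arm holds its last target.

### The job

Hang the blue plant-label caddy on the headed pin of the wooden post: carry it upright, pass its side slot sideways over the pin between the red head and the wood, and let it down so the pin sits at the top of the notch at the slot's end. Then let go, so that it hangs straight and still, clear of the bench. Be gentle with the post, whose pin height is not known exactly and must be felt for, and leave everything else on the bench where it is.

Things in the scene. Friction and masses are not known exactly. Their poses are not given: they have to be found in the camera images.
- caddy_grip (a point): centre of the black grip block on top of the blue caddy, 160.5 mm above the caddy's underside. Block 16 mm (x) by 36 mm (y) by 45 mm high; pinch it from above across x. Axes: z up, x from the back plate towards the trough, y to the side where the slot opens
- caddy: blue steel caddy, 0.2 to 0.45 kg, starts standing upright on the bench. Origin at its underside, mid-thickness and mid-width of the back plate (5.5 mm behind caddy_grip in x). Back plate 5 mm thick, y from -48 to 48 mm, 141 mm high, flush with the back of the grip block. Open trough in front to x = 62 mm, 42 mm high, with plant labels up to 59 mm
- caddy_notch (a point): middle of the top of the notch in the blue caddy's back plate, mid-thickness, 103 mm above the underside. The notch is 12 mm wide (y from -6 to 6 mm) and rises 12 mm from the inner end of the level slot, whose end wall is at y = -6 mm. The pin ends up here, under the notch's top
- caddy_mouth (a point): middle of the side mouth of the blue caddy's level slot, at y = 48 mm, 86 mm above the underside. The slot runs level from here inwards, 10 mm high (81 to 91 mm above the underside). The plate above it (upper lip) reaches y = 48 mm, the plate below it only y = 28 mm; from there to 48 mm the plate is cut down to the trough rim, 42 mm above the underside, so a pin of any height can pass in under the upper lip
- post: fixed wooden hanging post; origin on the bench below the middle of its front face, x out of that face (roughly away from the robot), y along the face, z up. Board 90 mm wide, 20 mm thick (x from -20 to 0), 148 mm high, with a low foot behind it (x from -82 to -2 mm, 12 mm high)
- pin_middle (a point): middle of the bare length of the post's level steel pin AS IF it were set at 130 mm above the bench; post axes. The true height is not reported: the pin's axis lies anywhere from 118 to 142 mm above the bench, rigidly clamped. Pin 8 mm in diameter, 13 mm bare length out of the wood along x, then a red head 20 mm in diameter, 5 mm thick
- plain_caddy: bystander: orange caddy without slot or grip block, 96 mm wide, back plate 90 mm high, trough along its +x; origin at its underside
- pot: bystander: terracotta pot with a seedling, 92 mm across, 90 mm high; origin at its underside
- spray_bottle: bystander: white bottle, 64 mm across, 170 mm high; origin at its underside
- trowel: bystander: hand trowel lying on the bench, 270 mm long; origin near its middle at bench height
- grit_cup: bystander: green cup, 76 mm across, 80 mm high; origin at its underside
Mind the look-alikes: they are no part of the job. Leave any yellow look-alike of the post alone.

How it is judged (in metres and radians):
On the way, in this order (a step that is already met when the one before it is completed fails the run):
1. the caddy is lifted off the bench (height (world z) of caddy_notch above 0.118 m), for 0.1 s.
2. the pin is part-way along the slot, the plate between head and wood (x of caddy_notch in the frame of post between 0 and 0.013 m and y of caddy_notch in the frame of post between -0.028 and -0.008 m and height (world z) of caddy_notch between 0.13 and 0.164 m).
At the end, for the whole second after the job is handed in: The notch's top lies over the pin (within 5 mm sideways in the post's frame, 0 to 13 mm out of the wood, 118 to 150 mm above the bench), the caddy bears on the post with more than 0.8 N, is within 0.17 rad of upright, moves slower than 20 mm/s and everything is released (x of caddy_notch in the frame of post between 0 and 0.013 m and y of caddy_notch in the frame of post between -0.005 and 0.005 m and height (world z) of caddy_notch between 0.118 and 0.15 m and contact force between post and caddy above 0.8 N and angle between caddy_notch's own z axis and vertical below 0.17 rad and linear speed of caddy below 0.02 m/s); the robot touches nothing.
It fails at once if the caddy is pushed against the post or its pin with more than 30 N (contact force between caddy and post above 30 N).
It fails at once if the robot pushes on the post with more than 30 N (contact force between any of the arm, the fingers and post above 30 N).
It fails at once if the caddy is tipped by more than 0.6 rad, spilling its labels (angle between caddy_notch's own z axis and vertical above 0.6 rad).
It fails at once if a bystander is moved by more than 30 mm (distance of any of plain_caddy, pot, spray_bottle, trowel, grit_cup from where it was at the start of the episode above 0.03 m).
It also fails if it takes over 67 s, if anything falls off the work surface, if the arm or the gripper's body presses on something with over 40 N, if the wrist force passes 120 N, or if a joint passes its speed limit or range.

## Working session

There is one attempt and no reset: what is moved stays moved. The work goes in short steps, Python scripts to look and compute and a shell command to move; the robot and the scene stay as the last step left them, time stands still between calls to the robot, and variables do not carry over. Pictures are saved under pics/ and viewed, and the job is handed in when it is done.

```bash
ls; mkdir -p pics
python3 - <<'E'
from cell import ctrl, imaging
import cv2
print(ctrl.sense())
for n in ["scene","side","wrist"]:
    im=imaging.read_camera(n); cv2.imwrite(f"pics/{n}0.png",im[:,:,::-1])
    c=imaging.get_calibration(n); print(n,c)
E
```

```text
pics
{'time': 0.0, 'q': array([ 7.37964610e+01,  1.22236640e+01, -2.00752342e+00,  7.58310907e+01,
       -3.53959475e-04,  8.99994113e+01]), 'joint_velocities': array([ 0.03117174, -0.08345327, -0.02939578,  0.02317392,  0.00597223,
       -0.04147987]), 'tau': array([-1.78774731e-03, -6.86170220e+01,  4.87116230e+01,  1.79568061e-02,
        4.58243176e-04,  4.74205490e-05]), 'position': array([0.13944008, 0.47983871, 0.24983105]), 'orientation': array([-1.79937722e+02,  3.53319421e-04,  1.63797050e+02]), 'wrist_force': array([0.51441598, 0.32856012, 0.5138635 ]), 'wrist_torque': array([0.08224963, 0.08190351, 0.05353901]), 'finger_gap': 0.9936911459801658}
scene {'K': array([[488.4545732 ,   0.        , 280.14536611],
       [  0.        , 488.4545732 , 212.6662449 ],
       [  0.        ,   0.        ,   1.        ]]), 'distortion': array([-0.08126176,  0.        ,  0.        ,  0.        ,  0.        ]), 'rvec': array([ 2.1638713 ,  0.96517508, -0.39288323]), 'tvec': array([-0.34341272, -0.14811546,  1.39710193])}
side {'K': array([[435.83390186,   0.        , 286.72010617],
       [  0.        , 435.83390186, 200.91392928],
       [  0.        ,   0.        ,   1.        ]]), 'distortion': array([-0.05625279,  0.        ,  0.        ,  0.        ,  0.        ]), 'rvec': array([ 1.00653399e-03, -2.71570867e+00,  1.54612383e+00]), 'tvec': array([0.49568141, 0.07523829, 1.04099309])}
wrist {'K': array([[311.77918259,   0.        , 285.08268849],
       [  0.        , 311.77918259, 209.6648758 ],
       [  0.        ,   0.        ,   1.        ]]), 'distortion': array([-0.04620996,  0.        ,  0.        ,  0.        ,  0.        ]), 'rvec': array([-2.30203812, -1.72874728, -0.27110365]), 'tvec': array([-0.49983342, -0.04011835,  0.38031128])}
```

View pics/scene0.png

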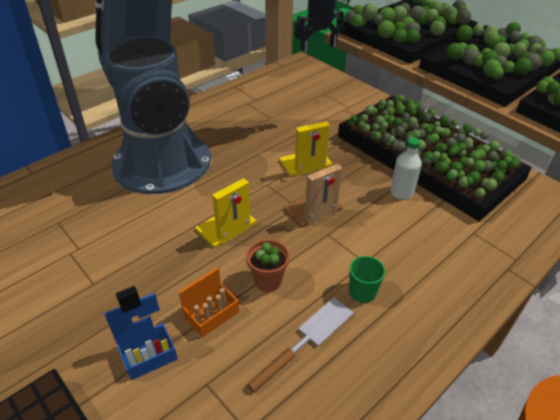

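View pics/side0.png

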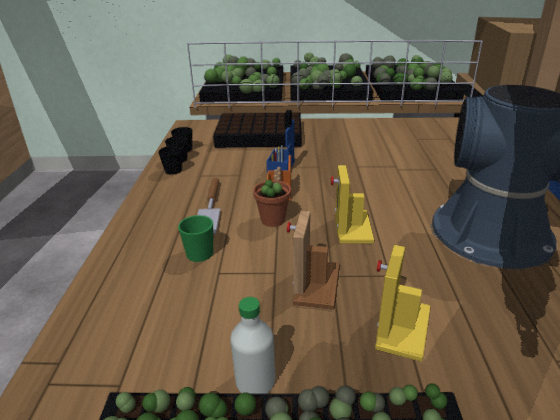

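View pics/wrist0.png

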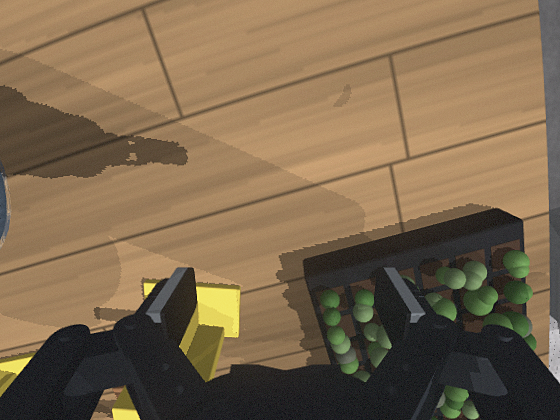

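```bash
cat > h.py <<'E'
import numpy as np, cv2
from cell import ctrl, imaging
def cal(n):
    c=imaging.get_calibration(n); R=cv2.Rodrigues(np.array(c["rvec"]))[0]
    return np.array(c["K"]),np.array(c["distortion"]),R,np.array(c["tvec"])
def ray(n,p,c=None):
    K,D,R,t=c or cal(n)
    u=cv2.undistortPoints(np.array([[p]],float),K,D)[0,0]
    d=R.T@np.array([u[0],u[1],1]); return -R.T@t,d/np.linalg.norm(d)
def onz(n,p,z,c=None):
    o,d=ray(n,p,c); return o+d*(z-o[2])/d[2]
def proj(n,P,c=None):
    K,D,R,t=c or cal(n)
    return cv2.projectPoints(np.atleast_2d(np.array(P,float)),cv2.Rodrigues(R)[0],t,K,D)[0][:,0]
def tri(l):
    A=np.zeros((3,3));b=np.zeros(3);os=[]
    for r in l:
        o,d=ray(*r) if isinstance(r[0],str) else r
        M=np.eye(3)-np.outer(d,d);A+=M;b+=M@o;os.append((o,d))
    X=np.linalg.solve(A,b)
    return X,[np.linalg.norm(np.cross(X-o,d))*1000 for o,d in os]
def crop(im,x0,y0,x1,y1,s,name):
    cv2.imwrite("pics/"+name,cv2.resize(im[y0:y1,x0:x1,::-1] if im is not None else None,None,fx=s,fy=s,interpolation=cv2.INTER_CUBIC))
E
python3 - <<'E'
from h import *
for n in["scene","side"]:
    print(n,proj(n,[[0,0,0],[.14,.48,.25],[.5,0,0],[.5,-.3,0],[.5,.3,0]]).round(), -cal(n)[2].T@cal(n)[3])
s=cv2.imread("pics/scene0.png")[:,:,::-1]; d=cv2.imread("pics/side0.png")[:,:,::-1]
crop(s,90,270,250,390,5,"c1.png"); crop(s,270,130,370,230,6,"c2.png")
crop(d,270,190,370,320,4.6,"c3.png"); crop(d,250,100,310,220,5,"c4.png")
E
```

```text
scene [[161. 161.]
 [318.  47.]
 [277. 261.]
 [168. 335.]
 [362. 203.]] [ 1.04442836 -0.50271969  0.86498936]
side [[492. 232.]
 [579. 290.]
 [285. 234.]
 [286. 176.]
 [283. 328.]] [0.47968807 0.86104959 0.60292657]
```

View pics/c1.png

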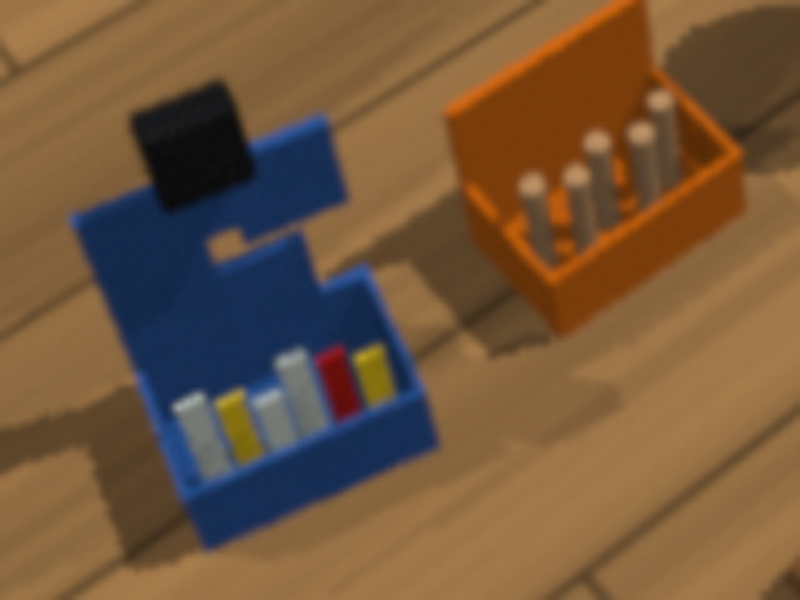

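View pics/c2.png

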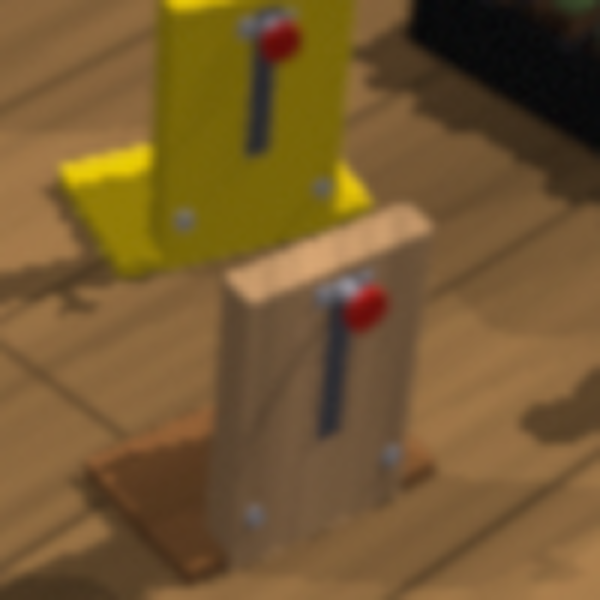

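View pics/c3.png

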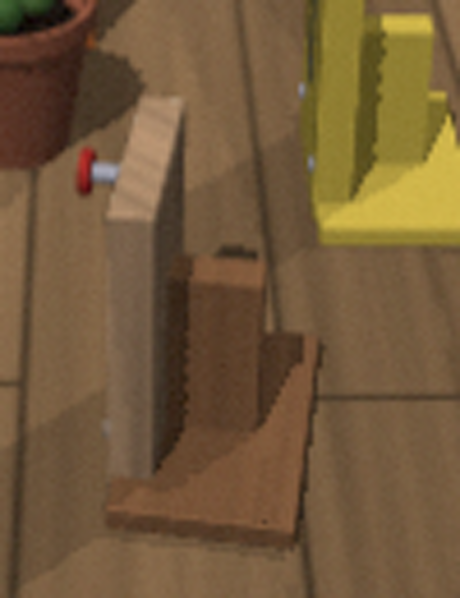

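View pics/c4.png

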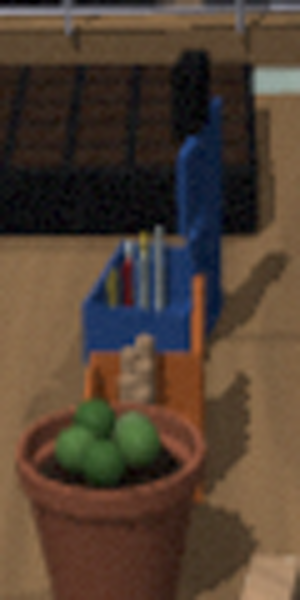

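```bash
cat > fit.py <<'E'
from h import *
from scipy.optimize import least_squares
def fit(obs,x0,extra=0):
    # obs: (cam, px, local P) ; local P may be function of h
    cs={n:cal(n) for n in {o[0] for o in obs}}
    def f(v):
        c,s=np.cos(v[2]),np.sin(v[2]);r=[]
        for n,p,P in obs:
            P=np.array(P(v[3]) if callable(P) else P)/1000
            W=[v[0]+c*P[0]-s*P[1],v[1]+s*P[0]+c*P[1],P[2]]
            r+=list(proj(n,W,cs[n])[0]-p)
        return np.array(r)
    o=least_squares(f,x0,loss='soft_l1'); return o.x,f(o.x).reshape(-1,2).round(1)
E
python3 - <<'E'
from fit import *
def S(x,y): return ((x+.5)/5+89.5,(y+.5)/5+269.5)
ob=[("scene",S(75,218),(-2.5,-48,141)),("scene",S(325,117),(-2.5,48,141)),("scene",S(208,548),(62,-48,0)),("scene",S(438,447),(62,48,0)),
("scene",S(133,115),(-2.5,-18,183)),("scene",S(222,82),(-2.5,18,183)),("scene",S(168,210),(13.5,-18,138)),("scene",S(253,182),(13.5,18,138)),("scene",S(347,197),(2.5,48,91))]
def D(x,y): return ((x+.5)/5+249.5,(y+.5)/5+99.5)
ob+=[("side",D(83,300),(62,48,42)),("side",D(180,148),(2.5,48,141))]
v,r=fit(ob,[.5,-.35,0]);print("caddy",v[:2],np.degrees(v[2]));print(r.tolist())
def S(x,y): return ((x+.5)/6+269.5,(y+.5)/6+129.5)
def D(x,y): return ((x+.5)/4.6+269.5,(y+.5)/4.6+189.5)
ob=[("scene",S(245,303),(0,-45,148)),("scene",S(433,232),(0,45,148)),("scene",S(230,568),(0,-45,0)),("scene",S(225,275),(-20,-45,148)),("scene",S(400,205),(-20,45,148)),("scene",S(365,307),lambda h:(18,0,h)),
("side",D(108,218),(0,45,148)),("side",D(153,218),(-20,45,148)),("side",D(143,97),(0,-45,148)),("side",D(184,98),(-20,-45,148)),("side",D(86,172),lambda h:(15.5,0,h))]
v,r=fit(ob,[.5,.15,0,130]);print("post",v,np.degrees(v[2]));print(r.tolist())
E
```

```text
caddy [ 0.48825535 -0.34886015] -12.402219429546836
[[-1.4, -0.2], [-0.1, -0.9], [-0.4, 1.2], [0.6, -0.2], [-1.9, -0.5], [0.3, -1.8], [-0.6, 2.2], [1.7, -0.2], [0.8, 0.9], [0.0, 1.9], [-0.5, 2.5]]
post [  0.47350416   0.17654453  -0.17298976 138.31770969] -9.911583086650435
[[0.3, 0.3], [0.2, -0.6], [-0.6, 1.7], [-1.3, 0.2], [0.6, -0.6], [0.5, 0.6], [-0.5, -0.2], [0.7, 0.8], [-0.4, -0.1], [0.8, 0.5], [0.3, -0.4]]
```

```bash
cat > go.py <<'E'
from h import *
from scipy.spatial.transform import Rotation as Ro
def need(P,yaw,msg=True):
    s=ctrl.sense(); R=Ro.from_euler('xyz',s["orientation"],degrees=True)
    T=Ro.from_euler('xyz',[180,0,yaw],degrees=True)
    d=R.inv().apply(np.array(P)-s["position"])*1000
    d2=T.inv().apply(np.array(P)-s["position"])*1000
    print("pos",s["position"].round(4),"ori",np.round(s["orientation"],2),"q",s["q"].round(1),"t",s["time"],"F",s["wrist_force"].round(2),"gap",round(s["finger_gap"],3))
    print("shift tool now",d.round(1),"shift if turned first",d2.round(1),"rotvec",(R.inv()*T).as_rotvec().round(4))
E
python3 - <<'E'
from go import *
print("yellow1 base",onz("scene",(312,175),0),"yellow2",onz("scene",(232,240),0),"pot base",onz("scene",(268,285),0),"pot top",onz("scene",(268,252),.09),"orange",onz("scene",(205,330),0),onz("scene",(240,300),.04), "cup",onz("scene",(365,295),0))
need([.45,.10,.30],163.8)
E
```

```text
yellow1 base [ 3.31964529e-01  2.82462461e-01 -1.11022302e-16] yellow2 [ 3.79150394e-01 -3.77628433e-02  1.11022302e-16] pot base [ 0.5392624  -0.06259157  0.        ] pot top [ 0.5260032  -0.05061609  0.09      ] orange [ 0.54087035 -0.23605626  0.        ] [ 0.55355035 -0.15171052  0.04      ] cup [0.70149562 0.07777185 0.        ]
pos [0.1394 0.4799 0.2499] ori [-179.95   -0.    163.79] q [73.8 12.2 -2.  75.8  0.  90. ] t 0.15 F [ 0.16 -0.19  0.41] gap 1.0
shift tool now [-404.2 -278.2  -49.8] shift if turned first [-404.2 -278.2  -50.1] rotvec [-0.0009 -0.     -0.0001]
```

```bash
python3 -m pendant '[{"delta_rot":[0,0,0.187],"dp":[0,0,-6]},{"delta_rot":[0,0,0.187],"dp":[0,0,-6]},{"delta_rot":[0,0,0.187],"dp":[0,0,-6]},{"delta_rot":[0,0,0.187],"dp":[0,0,-6]},{"delta_rot":[0,0,0.187],"dp":[0,0,-6]},{"delta_rot":[0,0,0.187],"dp":[0,0,-6]},{"delta_rot":[0,0,0.187],"dp":[0,0,-6]},{"delta_rot":[0,0,0.187],"dp":[0,0,-6]}]'
python3 - <<'E'
from go import *
need([.45,.17,.33],77.6)
E
```

```text
pos [0.1394 0.4799 0.2499] ori [-179.95   -0.    163.79] q [73.8 12.2 -2.  75.8  0.  90. ] t 0.15 F [ 0.16 -0.19  0.41] gap 1.0
shift tool now [-384.7 -211.   -79.9] shift if turned first [-236.   369.9  -80.1] rotvec [-7.0000e-04  6.0000e-04  1.5044e+00]schema error: expected keys delta_rot, dp, gripper
```

```bash
python3 -m pendant '[{"delta_rot":[0,0,0.187],"dp":[0,0,-6],"gripper":1},{"delta_rot":[0,0,0.187],"dp":[0,0,-6],"gripper":1},{"delta_rot":[0,0,0.187],"dp":[0,0,-6],"gripper":1},{"delta_rot":[0,0,0.187],"dp":[0,0,-6],"gripper":1},{"delta_rot":[0,0,0.187],"dp":[0,0,-6],"gripper":1},{"delta_rot":[0,0,0.187],"dp":[0,0,-6],"gripper":1},{"delta_rot":[0,0,0.187],"dp":[0,0,-6],"gripper":1},{"delta_rot":[0,0,0.187],"dp":[0,0,-6],"gripper":1}]'
python3 - <<'E'
from go import *
need([.45,.17,.33],77.6)
E
```

```text
time: 1.15
position: [0.1395, 0.48, 0.2983]
orientation: [-180.0, 0.0, 77.7]
wrist_force: [0.1, -0.6, -0.2]
finger_gap: 1.001
pos [0.1395 0.48   0.2983] ori [-1.800e+02  3.000e-02  7.773e+01] q [ 73.8  12.1   4.8  82.7  -0.  176.1] t 1.15 F [ 0.15 -0.58 -0.19] gap 1.001
shift tool now [-237.   369.3  -31.6] shift if turned first [-236.1  369.8  -31.7] rotvec [-0.      0.0005  0.0023]
```

```bash
python3 -m pendant '[{"delta_rot":[0,0,0],"dp":[-21.5,33.6,-2.9],"gripper":1},{"delta_rot":[0,0,0],"dp":[-21.5,33.6,-2.9],"gripper":1},{"delta_rot":[0,0,0],"dp":[-21.5,33.6,-2.9],"gripper":1},{"delta_rot":[0,0,0],"dp":[-21.5,33.6,-2.9],"gripper":1},{"delta_rot":[0,0,0],"dp":[-21.5,33.6,-2.9],"gripper":1},{"delta_rot":[0,0,0],"dp":[-21.5,33.6,-2.9],"gripper":1},{"delta_rot":[0,0,0],"dp":[-21.5,33.6,-2.9],"gripper":1},{"delta_rot":[0,0,0],"dp":[-21.5,33.6,-2.9],"gripper":1},{"delta_rot":[0,0,0],"dp":[-21.5,33.6,-2.9],"gripper":1},{"delta_rot":[0,0,0],"dp":[-21.5,33.6,-2.9],"gripper":1},{"delta_rot":[0,0,0],"dp":[-21.5,33.6,-2.9],"gripper":1},{"delta_rot":[0,0,0],"dp":[0,0,0],"gripper":1}]'
python3 - <<'E'
from go import *
need([.4936,-.35,.30],77.6)
import pickle
c=cal("wrist"); im=imaging.read_camera("wrist"); pickle.dump((c,im),open("w1.pkl","wb"))
cv2.imwrite("pics/w1.png",im[:,:,::-1])
print(proj("wrist",[[.4735,.1765,.148],[.489,.174,.138]],c), -c[2].T@c[3])
E
```

```text
time: 2.65
position: [0.4536, 0.1708, 0.3298]
orientation: [-180.0, 0.0, 77.9]
wrist_force: [-1.1, 0.4, -0.6]
finger_gap: 0.997
pos [0.4536 0.1708 0.3298] ori [-1.7998e+02  3.0000e-02  7.7910e+01] q [ 20.6  10.5   7.4  86.9  -0.  122.7] t 2.65 F [-1.15  0.37 -0.59] gap 0.997
shift tool now [-500.9  148.2   30. ] shift if turned first [-500.1  150.9   29.8] rotvec [-0.0004  0.0006  0.0055]
[[303.38088418 181.60867799]
 [318.05136598 178.7069422 ]] [0.470342   0.24823022 0.45356892]
```

View pics/w1.png

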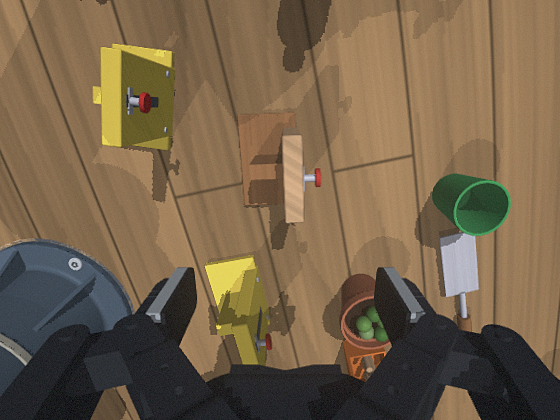

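Run:
```python
from h import *
import pickle
c,im=pickle.load(open("w1.pkl","rb")); crop(im,260,120,340,230,7,"w1c.png")
```

```text
(no output)
```

View pics/w1c.png

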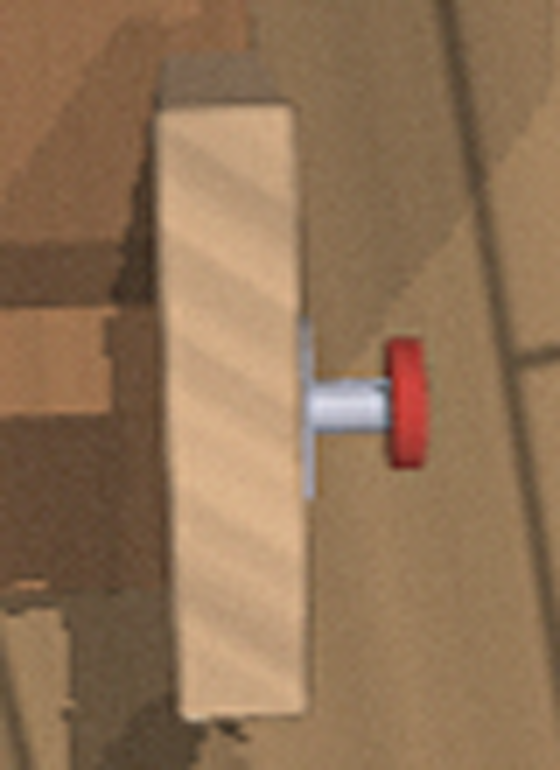

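Run:
```python
import fit, pickle
from fit import *
cw,_=pickle.load(open("w1.pkl","rb")); cs={"w1":cw}; oc=cal
fit.cal=lambda n: cs[n] if n in cs else oc(n)
def S(x,y): return ((x+.5)/6+269.5,(y+.5)/6+129.5)
def D(x,y): return ((x+.5)/4.6+269.5,(y+.5)/4.6+189.5)
def W(x,y): return ((x+.5)/7+259.5,(y+.5)/7+119.5)
ob=[("scene",S(245,303),(0,-45,148)),("scene",S(433,232),(0,45,148)),("scene",S(225,275),(-20,-45,148)),("scene",S(400,205),(-20,45,148)),("scene",S(365,307),lambda h:(18,0,h)),
("side",D(108,218),(0,45,148)),("side",D(153,218),(-20,45,148)),("side",D(143,97),(0,-45,148)),("side",D(184,98),(-20,-45,148)),("side",D(86,172),lambda h:(15.5,0,h))]
wo=[("w1",W(294,105),(0,45,148)),("w1",W(306,713),(0,-45,148)),("w1",W(157,107),(-20,45,148)),("w1",W(182,720),(-20,-45,148)),("w1",W(388,405),lambda h:(13,0,h)),("w1",W(428,403),lambda h:(18,0,h+10))]
for n,o in(("wrist",wo),("all",ob+wo),("ext",ob)):
    v,r=fit.fit(o,[.5,.15,0,130]);print(n,v.round(4),np.degrees(v[2]));print(r.tolist())
```

```text
Traceback (most recent call last):
AttributeError: 'function' object has no attribute 'fit'
```

```bash
cat > pf.py <<'E'
import fit as F, pickle
from fit import *
cw,_=pickle.load(open("w1.pkl","rb")); cs={"w1":cw}; oc=cal
F.cal=lambda n: cs[n] if n in cs else oc(n)
def S(x,y): return ((x+.5)/6+269.5,(y+.5)/6+129.5)
def D(x,y): return ((x+.5)/4.6+269.5,(y+.5)/4.6+189.5)
def W(x,y): return ((x+.5)/7+259.5,(y+.5)/7+119.5)
ob=[("scene",S(245,303),(0,-45,148)),("scene",S(433,232),(0,45,148)),("scene",S(225,275),(-20,-45,148)),("scene",S(400,205),(-20,45,148)),("scene",S(365,307),lambda h:(18,0,h)),
("side",D(108,218),(0,45,148)),("side",D(153,218),(-20,45,148)),("side",D(143,97),(0,-45,148)),("side",D(184,98),(-20,-45,148)),("side",D(86,172),lambda h:(15.5,0,h))]
wo=[("w1",W(294,105),(0,45,148)),("w1",W(306,713),(0,-45,148)),("w1",W(157,107),(-20,45,148)),("w1",W(182,720),(-20,-45,148)),("w1",W(388,405),lambda h:(13,0,h)),("w1",W(428,403),lambda h:(18,0,h+10))]
for n,o in(("wrist",wo),("all",ob+wo),("ext",ob)):
    v,r=F.fit(o,[.5,.15,0,130]);print(n,v.round(4),np.degrees(v[2]));print(r.tolist())
E
python3 pf.py
```

```text
wrist [  0.4737   0.1783  -0.1725 133.3787] -9.881693427334481
[[0.6, -0.7], [0.8, 0.7], [-0.7, -0.2], [-0.6, 0.4], [-0.1, -1.1], [0.0, 1.1]]
all [  0.4735   0.1781  -0.1708 137.8583] -9.78801901795535
[[0.9, 0.1], [0.7, -0.9], [-0.8, -0.0], [1.0, -0.9], [1.0, 0.5], [-0.5, 0.3], [0.8, 1.3], [-0.4, 0.3], [0.7, 0.9], [0.3, 0.3], [0.4, -0.5], [0.7, 0.8], [-0.9, 0.1], [-0.7, 0.5], [0.1, -0.0], [0.3, 2.2]]
ext [  0.4736   0.1761  -0.172  138.2144] -9.852709403511488
[[0.2, 0.4], [0.1, -0.5], [-1.4, 0.3], [0.5, -0.5], [0.4, 0.8], [-0.6, -0.4], [0.7, 0.7], [-0.5, -0.2], [0.7, 0.4], [0.2, -0.5]]
```

```bash
python3 -m pendant '[{"delta_rot":[0,0,0.005],"dp":[-41.7,12.5,1.5],"gripper":1},{"delta_rot":[0,0,0],"dp":[-41.7,12.5,1.5],"gripper":1},{"delta_rot":[0,0,0],"dp":[-41.7,12.5,1.5],"gripper":1},{"delta_rot":[0,0,0],"dp":[-41.7,12.5,1.5],"gripper":1},{"delta_rot":[0,0,0],"dp":[-41.7,12.5,1.5],"gripper":1},{"delta_rot":[0,0,0],"dp":[-41.7,12.5,1.5],"gripper":1},{"delta_rot":[0,0,0],"dp":[-41.7,12.5,1.5],"gripper":1},{"delta_rot":[0,0,0],"dp":[-41.7,12.5,1.5],"gripper":1},{"delta_rot":[0,0,0],"dp":[-41.7,12.5,1.5],"gripper":1},{"delta_rot":[0,0,0],"dp":[-41.7,12.5,1.5],"gripper":1},{"delta_rot":[0,0,0],"dp":[-41.7,12.5,1.5],"gripper":1},{"delta_rot":[0,0,0],"dp":[-41.7,12.5,1.5],"gripper":1},{"delta_rot":[0,0,0],"dp":[0,0,0],"gripper":1}]'
python3 - <<'E'
from go import *
need([.4936,-.35,.1625],77.6)
import pickle
c=cal("wrist"); im=imaging.read_camera("wrist"); pickle.dump((c,im),open("w2.pkl","wb"))
cv2.imwrite("pics/w2.png",im[:,:,::-1])
E
```

```text
time: 4.32
position: [0.4934, -0.3496, 0.311]
orientation: [-179.9, -0.0, 77.7]
wrist_force: [0.1, 0.6, 0.1]
finger_gap: 0.995
pos [ 0.4934 -0.3496  0.311 ] ori [-1.7992e+02 -3.0000e-02  7.7700e+01] q [-35.3  25.9  26.   90.1  -0.   67. ] t 4.325 F [0.15 0.63 0.06] gap 0.995
shift tool now [ -0.4   0.5 148.5] shift if turned first [ -0.3   0.3 148.5] rotvec [-0.0014 -0.0005  0.0018]
```

View pics/w2.png

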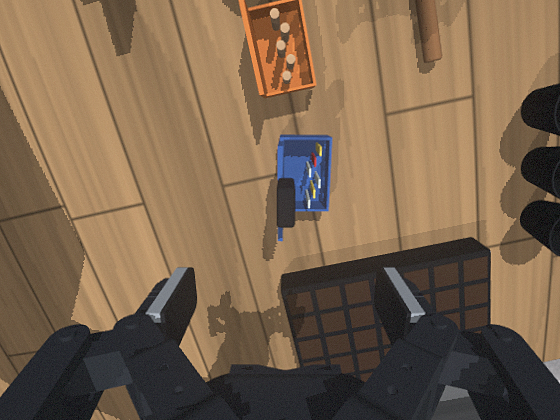

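Run:
```python
from h import *
import pickle
c,im=pickle.load(open("w2.pkl","rb")); crop(im,260,125,345,245,6,"w2c.png")
```

```text
(no output)
```

View pics/w2c.png

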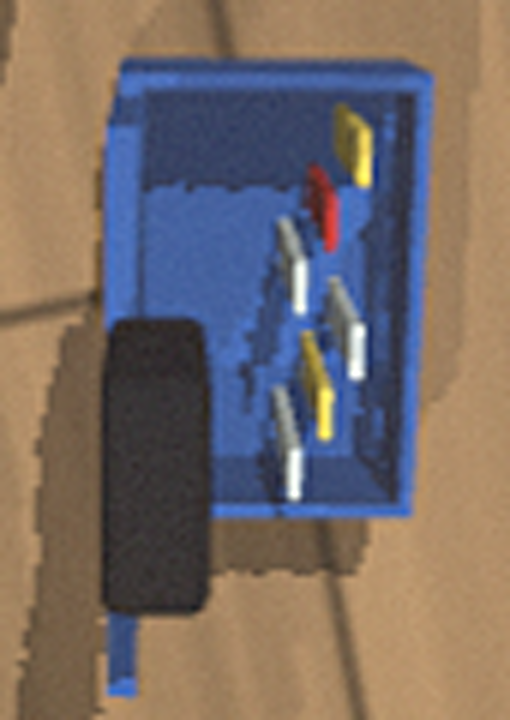

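```bash
cat > cf.py <<'E'
import fit as F, pickle
from fit import *
cw,_=pickle.load(open("w2.pkl","rb")); cs={"w2":cw}; oc=cal
F.cal=lambda n: cs[n] if n in cs else oc(n)
def S(x,y): return ((x+.5)/5+89.5,(y+.5)/5+269.5)
def W(x,y): return ((x+.5)/6+259.5,(y+.5)/6+124.5)
ob=[("scene",S(75,218),(-2.5,-48,141)),("scene",S(325,117),(-2.5,48,141)),("scene",S(208,548),(62,-48,0)),("scene",S(438,447),(62,48,0)),("scene",S(347,197),(2.5,48,91))]
wo=[("w2",W(102,612),(-2.5,-18,183)),("w2",W(208,612),(13.5,-18,183)),("w2",W(107,378),(-2.5,18,183)),("w2",W(209,378),(13.5,18,183)),("w2",W(108,697),(-2.5,-48,141)),("w2",W(136,695),(2.5,-48,141)),("w2",W(105,125),(-2.5,48,141)),("w2",W(140,125),(2.5,48,141)),("w2",W(432,75),(62,48,42)),("w2",W(412,517),(62,-48,42))]
for n,o in(("wrist",wo),("all",ob+wo)):
    v,r=F.fit(o,[.5,-.35,-.2]);print(n,v.round(4),np.degrees(v[2]));print(r.tolist())
    print("grip",v[0]+.0055*np.cos(v[2]),v[1]+.0055*np.sin(v[2]))
E
python3 cf.py
```

```text
wrist [ 0.4881 -0.3492 -0.2205] -12.635041637967296
[[-0.4, 1.2], [0.5, 1.4], [-1.3, -0.3], [1.0, -0.1], [-0.1, -0.4], [0.1, -0.1], [0.3, -0.3], [-0.2, -0.2], [0.1, -0.3], [-0.2, -0.1]]
grip 0.4935005048853807 -0.3504416938804969
all [ 0.4881 -0.3492 -0.2195] -12.579225393629958
[[-1.6, -0.3], [-0.3, -0.8], [-0.7, 1.3], [0.4, -0.0], [0.6, 1.0], [-0.4, 1.2], [0.5, 1.3], [-1.3, -0.3], [0.9, -0.2], [-0.1, -0.5], [0.2, -0.1], [0.2, -0.3], [-0.3, -0.3], [0.0, -0.4], [-0.2, -0.2]]
grip 0.49349802651009156 -0.35036777800940405
```

```bash
python3 -m pendant '[{"delta_rot":[0.001,0,0.005],"dp":[-0.8,0.3,20],"gripper":1},{"delta_rot":[0,0,0],"dp":[0,0,25],"gripper":1},{"delta_rot":[0,0,0],"dp":[0,0,25],"gripper":1},{"delta_rot":[0,0,0],"dp":[0,0,25],"gripper":1},{"delta_rot":[0,0,0],"dp":[0,0,22],"gripper":1},{"delta_rot":[0,0,0],"dp":[0,0,18],"gripper":1},{"delta_rot":[0,0,0],"dp":[0,0,13.5],"gripper":1},{"delta_rot":[0,0,0],"dp":[0,0,0],"gripper":1},{"delta_rot":[0,0,0],"dp":[0,0,0],"gripper":0},{"delta_rot":[0,0,0],"dp":[0,0,0],"gripper":0},{"delta_rot":[0,0,0],"dp":[0,0,0],"gripper":0},{"delta_rot":[0,0,0],"dp":[0,0,0],"gripper":0},{"delta_rot":[0,0,0],"dp":[0,0,0],"gripper":0},{"delta_rot":[0,0,0],"dp":[0,0,0],"gripper":0}]' 40
python3 - <<'E'
from go import *
need([.4935,-.3504,.1625],77.4)
c=cal("wrist");im=imaging.read_camera("wrist")
cv2.imwrite("pics/w3.png",im[:,:,::-1])
print(ctrl.sense())
E
```

```text
time: 6.12
position: [0.4935, -0.3493, 0.164]
orientation: [-180.0, 0.0, 77.5]
wrist_force: [-2.3, 0.1, 5.5]
finger_gap: 0.18
pos [ 0.4935 -0.3493  0.164 ] ori [-1.7997e+02  1.0000e-02  7.7510e+01] q [-35.3  26.1   5.1  68.9  -0.   67.2] t 6.125 F [-2.26  0.14  5.52] gap 0.18
shift tool now [-1.   0.3  1.5] shift if turned first [-1.   0.3  1.5] rotvec [-0.0006  0.0002  0.0019]
{'time': 6.175, 'q': array([-3.52852236e+01,  2.61467327e+01,  5.07159631e+00,  6.89504072e+01,
       -2.30645832e-02,  6.72105299e+01]), 'joint_velocities': array([-0.00619433, -0.05530977,  0.01386888, -0.08343371,  0.03638548,
        0.0471108 ]), 'tau': array([ 2.14148294e-01, -8.60692763e+01,  4.62447417e+01, -3.77655141e-01,
        8.16380535e-02, -1.36389962e-02]), 'position': array([ 0.4934259 , -0.34932027,  0.16400579]), 'orientation': array([-1.79967517e+02,  1.13698256e-02,  7.75042548e+01]), 'wrist_force': array([-0.2847708 ,  0.00650346,  5.71404449]), 'wrist_torque': array([ 0.0756656 ,  0.17035178, -0.04864176]), 'finger_gap': 0.18162986731489486}
```

View pics/w3.png

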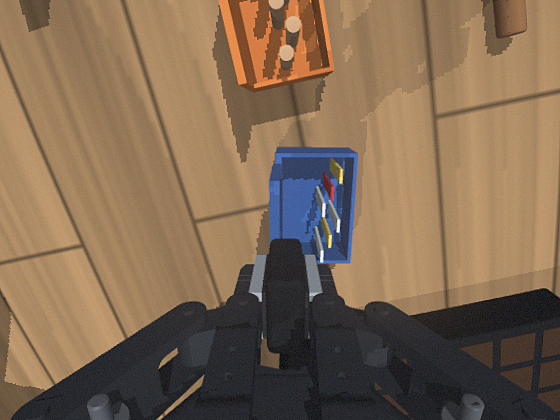

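```bash
python3 -m pendant '[{"delta_rot":[0,0,0],"dp":[0,0,0],"gripper":0},{"delta_rot":[0,0,0],"dp":[0,0,-4],"gripper":0},{"delta_rot":[0,0,0],"dp":[0,0,-8],"gripper":0},{"delta_rot":[0,0,0],"dp":[0,0,-15],"gripper":0},{"delta_rot":[0,0,0],"dp":[0,0,-22],"gripper":0},{"delta_rot":[0,0,0],"dp":[0,0,-22],"gripper":0},{"delta_rot":[0,0,0],"dp":[0,0,-22],"gripper":0},{"delta_rot":[0,0,0],"dp":[0,0,-18],"gripper":0},{"delta_rot":[0,0,0],"dp":[0,0,-9],"gripper":0},{"delta_rot":[0,0,0],"dp":[0,0,0],"gripper":0}]' 60
python3 - <<'E'
from go import *
need([.4696,.1163,.36],80.15)
s=imaging.read_camera("scene");d=imaging.read_camera("side")
cv2.imwrite("pics/s4.png",s[:,:,::-1]);crop(s,50,180,250,360,4,"s4c.png");crop(d,220,20,340,180,4.5,"d4c.png")
need([.4696,.1163,.36],80.15)
E
```

```text
time: 7.42
position: [0.4937, -0.3494, 0.2843]
orientation: [-180.0, 0.0, 77.5]
wrist_force: [0.1, -0.8, -3.7]
finger_gap: 0.178
pos [ 0.4937 -0.3494  0.2843] ori [-1.800e+02  2.000e-02  7.751e+01] q [-35.3  25.3  21.2  85.9  -0.   67.2] t 7.425 F [ 0.14 -0.81 -3.75] gap 0.178
shift tool now [ 449.4 -124.2  -75.9] shift if turned first [ 454.7 -103.4  -75.7] rotvec [-0.0001  0.0004 -0.0461]
pos [ 0.4933 -0.3491  0.2832] ori [-1.799e+02 -2.000e-02  7.751e+01] q [-35.3  25.4  21.1  85.8  -0.   67.2] t 7.525 F [-1.25  0.31 -2.06] gap 0.172
shift tool now [ 449.3 -124.   -76.5] shift if turned first [ 454.5 -103.   -76.8] rotvec [-0.0017 -0.0003 -0.046 ]
```

View pics/s4c.png

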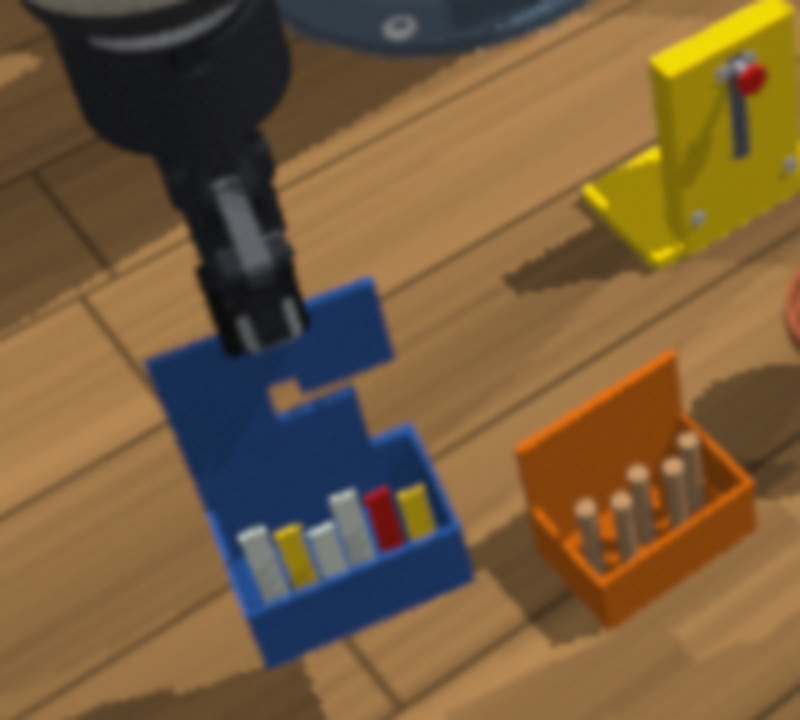

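View pics/d4c.png

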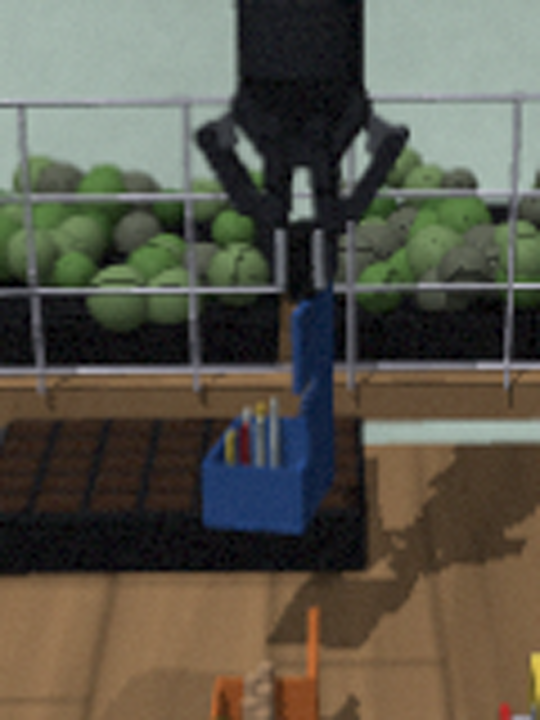

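```bash
python3 -m pendant '[{"delta_rot":[0,0,-0.023],"dp":[0,0,-12],"gripper":0},{"delta_rot":[0,0,-0.023],"dp":[0,0,-16],"gripper":0},{"delta_rot":[0,0,0],"dp":[0,0,-16],"gripper":0},{"delta_rot":[0,0,0],"dp":[0,0,-12],"gripper":0},{"delta_rot":[0,0,0],"dp":[0,0,-5],"gripper":0}]'
python3 - <<'E'
from go import *
need([.4727,.1030,.345],80.15)
E
```

```text
time: 8.15
position: [0.4936, -0.3494, 0.3456]
orientation: [-180.0, 0.0, 80.2]
wrist_force: [-0.3, -0.0, -2.4]
finger_gap: 0.181
pos [ 0.4936 -0.3494  0.3456] ori [-1.7999e+02  2.0000e-02  8.0190e+01] q [-35.3  27.   32.7  95.7  -0.   64.5] t 8.15 F [-0.26 -0.04 -2.44] gap 0.181
shift tool now [442.2 -97.7   0.5] shift if turned first [442.1 -98.    0.6] rotvec [-0.0002  0.0004  0.0006]
```

```bash
python3 -m pendant '[{"delta_rot":[0,0,0],"dp":[15,-3.3,0],"gripper":0},{"delta_rot":[0,0,0],"dp":[25,-5.5,0],"gripper":0},{"delta_rot":[0,0,0],"dp":[35,-7.8,0],"gripper":0},{"delta_rot":[0,0,0],"dp":[35,-7.8,0],"gripper":0},{"delta_rot":[0,0,0],"dp":[35,-7.8,0],"gripper":0},{"delta_rot":[0,0,0],"dp":[35,-7.8,0],"gripper":0},{"delta_rot":[0,0,0],"dp":[35,-7.8,0],"gripper":0},{"delta_rot":[0,0,0],"dp":[35,-7.8,0],"gripper":0},{"delta_rot":[0,0,0],"dp":[35,-7.8,0],"gripper":0},{"delta_rot":[0,0,0],"dp":[35,-7.8,0],"gripper":0},{"delta_rot":[0,0,0],"dp":[35,-7.8,0],"gripper":0},{"delta_rot":[0,0,0],"dp":[30,-6.6,0],"gripper":0},{"delta_rot":[0,0,0],"dp":[25,-5.5,0],"gripper":0},{"delta_rot":[0,0,0],"dp":[17,-3.8,0],"gripper":0},{"delta_rot":[0,0,0],"dp":[10,-2.2,0],"gripper":0},{"delta_rot":[0,0,0],"dp":[5,-1.1,0],"gripper":0},{"delta_rot":[0,0,0],"dp":[0,0,0],"gripper":0}]'
python3 - <<'E'
from go import *
need([.4727,.1030,.22],80.15)
for n in["scene","side","wrist"]:
    im=imaging.read_camera(n); cv2.imwrite(f"pics/{n}5.png",im[:,:,::-1])
E
```

```text
time: 10.28
position: [0.4725, 0.1029, 0.3448]
orientation: [-179.9, 0.0, 80.1]
wrist_force: [-0.1, 0.2, -2.7]
finger_gap: 0.183
pos [0.4725 0.1029 0.3448] ori [-1.7993e+02  1.0000e-02  8.0140e+01] q [ 12.3  10.7   9.7  89.1   0.  112.1] t 10.275 F [-0.09  0.17 -2.67] gap 0.183
shift tool now [  0.2   0.3 124.8] shift if turned first [  0.2   0.2 124.8] rotvec [-0.0011  0.0001 -0.0002]
```

View pics/scene5.png

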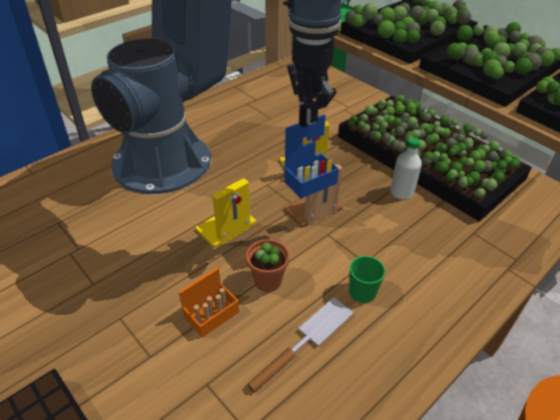

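View pics/side5.png

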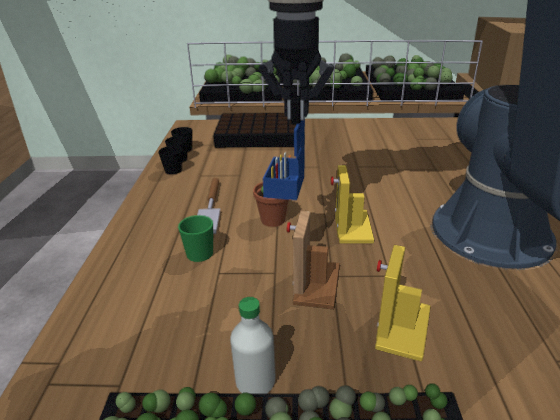

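```bash
python3 -m pendant '[{"delta_rot":[0,0,0],"dp":[0.2,0.2,10],"gripper":0},{"delta_rot":[0,0,0],"dp":[0,0,20],"gripper":0},{"delta_rot":[0,0,0],"dp":[0,0,22],"gripper":0},{"delta_rot":[0,0,0],"dp":[0,0,22],"gripper":0},{"delta_rot":[0,0,0],"dp":[0,0,20],"gripper":0},{"delta_rot":[0,0,0],"dp":[0,0,15],"gripper":0},{"delta_rot":[0,0,0],"dp":[0,0,9],"gripper":0},{"delta_rot":[0,0,0],"dp":[0,0,5],"gripper":0},{"delta_rot":[0,0,0],"dp":[0,0,0],"gripper":0},{"delta_rot":[0,0,0],"dp":[0,0,0],"gripper":0}]'
python3 - <<'E'
from go import *
import pickle
need([.4727,.1030,.222],80.15)
D={}
for n in["scene","side","wrist"]:
    c=cal(n);im=imaging.read_camera(n); cv2.imwrite(f"pics/{n}6.png",im[:,:,::-1]); D[n]=(c,im)
pickle.dump(D,open("v6.pkl","wb"))
crop(D["scene"][1],270,110,370,230,5,"s6c.png");crop(D["side"][1],240,120,340,250,4.5,"d6c.png")
E
```

```text
time: 11.68
position: [0.4728, 0.1033, 0.2223]
orientation: [-180.0, -0.0, 80.1]
wrist_force: [-0.6, 0.2, -1.8]
finger_gap: 0.179
pos [0.4728 0.1033 0.2223] ori [-1.7998e+02 -2.0000e-02  8.0150e+01] q [ 12.3  10.7  -7.9  71.4   0.  112.2] t 11.675 F [-0.59  0.21 -1.8 ] gap 0.179
shift tool now [-0.3 -0.   0.3] shift if turned first [-0.3 -0.   0.3] rotvec [-0.0003 -0.0003 -0.0001]
```

View pics/s6c.png

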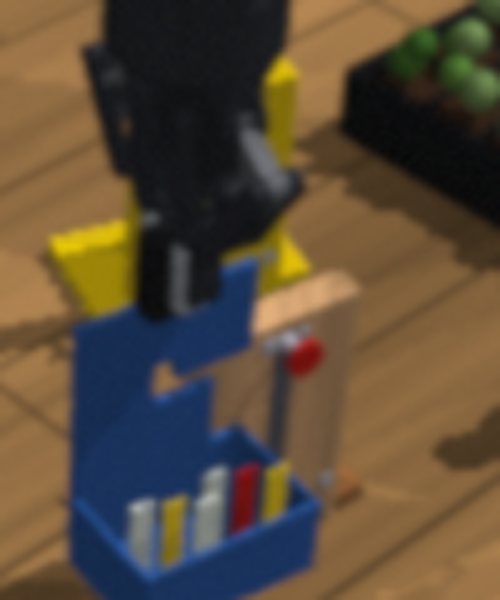

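View pics/d6c.png

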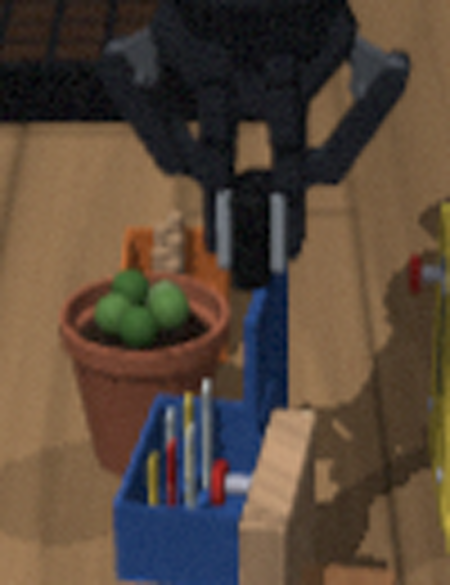

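View pics/wrist6.png

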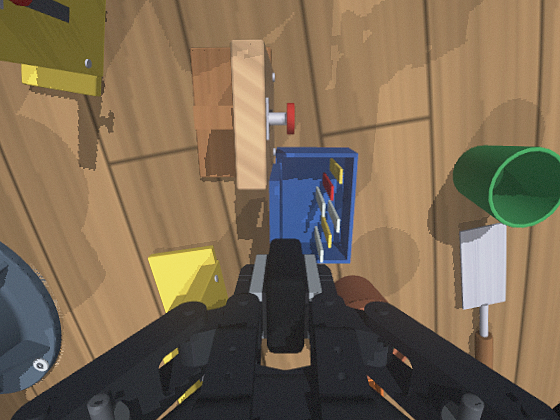

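Run:
```python
from h import *
import pickle
D=pickle.load(open("v6.pkl","rb")); crop(D["wrist"][1],225,30,365,205,4.5,"w6a.png"); crop(D["wrist"][1],255,90,315,205,6.5,"w6b.png")
```

```text
(no output)
```

View pics/w6a.png

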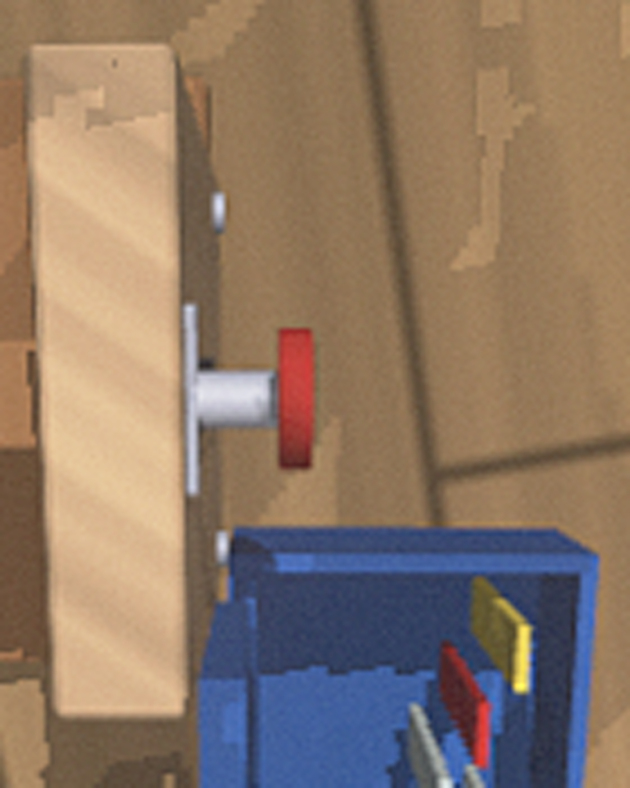

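View pics/w6b.png

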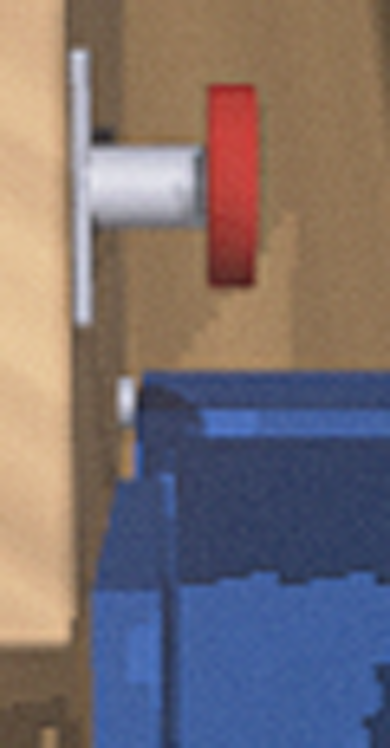

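```bash
cat > rel.py <<'E'
from h import *
import pickle
from scipy.optimize import least_squares
from scipy.spatial.transform import Rotation as Ro
def fit6(cams,obs,x0,mask):
    # pose x,y,z,roll,pitch,yaw(rad) ; mask which free
    x0=np.array(x0,float); m=np.array(mask,bool)
    def f(u):
        v=x0.copy(); v[m]=u; R=Ro.from_euler('xyz',v[3:6])
        r=[]
        for n,p,P in obs:
            P=np.array(P(v[6]) if callable(P) else P)/1000
            r+=list(proj(n,R.apply(P)+v[:3],cams[n])[0]-p)
        return np.array(r)
    o=least_squares(f,x0[m],loss='soft_l1'); v=x0.copy();v[m]=o.x
    return v,f(o.x).reshape(-1,2).round(1)
E
python3 - <<'E'
from rel import *
D=pickle.load(open("v6.pkl","rb")); cams={n:D[n][0] for n in D}
A=lambda x,y:((x+.5)/4.5+224.5,(y+.5)/4.5+29.5)
B=lambda x,y:((x+.5)/6.5+254.5,(y+.5)/6.5+89.5)
o=[("wrist",A(177,47),(0,45,148)),("wrist",A(186,714),(0,-45,148)),("wrist",A(28,47),(-20,45,148)),("wrist",A(57,714),(-20,-45,148)),("wrist",A(277,398),lambda h:(13,0,h)),("wrist",A(279,328),lambda h:(13,10,h)),("wrist",A(279,468),lambda h:(13,-10,h))]
p,r=fit6(cams,o,[.4736,.178,0,0,0,-.172,138],[1,1,0,0,0,1,1]);print("post",p[:2].round(4),np.degrees(p[5]),p[6]);print(r.tolist())
o=[("wrist",B(118,478),(-2.5,48,91)),("wrist",B(175,475),(2.5,48,91)),("wrist",B(92,590),(-2.5,48,141)),("wrist",B(162,590),(2.5,48,141)),("wrist",A(598,555),(62,48,42))]
q,r=fit6(cams,o,[.467,.103,.058,0,0,-.172,0],[1,1,1,0,0,0,0]);print("cad",q[:3].round(4),np.degrees(q[5]));print(r.tolist())
for P in (p,np.array([.4736,.178,0,0,0,-.172])):
    d=q[:2]-P[:2];c,s=np.cos(P[5]),np.sin(P[5]);print("caddy in post",(c*d[0]+s*d[1])*1e3,(-s*d[0]+c*d[1])*1e3)
E
```

```text
post [0.4736 0.1777] -9.965524664795838 129.20708443216913
[[0.5, -1.6], [0.7, 2.1], [-1.2, -1.4], [-1.1, 2.0], [0.5, 0.3], [0.1, 0.2], [-0.0, -0.1]]
cad [0.4675 0.1028 0.0588] -9.854874076250159
[[0.2, -0.1], [-0.6, 0.4], [0.3, -0.1], [-0.1, -0.1], [0.1, -0.1]]
caddy in post 6.935923788119153 -74.74706222318089
caddy in post 6.86073978984778 -75.09180161525686
```

```bash
python3 -m pendant '[{"delta_rot":[0,0,0],"dp":[4,0,0],"gripper":0},{"delta_rot":[0,0,0],"dp":[6,0,0],"gripper":0},{"delta_rot":[0,0,0],"dp":[6,0,0],"gripper":0},{"delta_rot":[0,0,0],"dp":[6,0,0],"gripper":0},{"delta_rot":[0,0,0],"dp":[6,0,0],"gripper":0},{"delta_rot":[0,0,0],"dp":[5,0,0],"gripper":0},{"delta_rot":[0,0,0],"dp":[4,0,0],"gripper":0},{"delta_rot":[0,0,0],"dp":[0,0,0],"gripper":0},{"delta_rot":[0,0,0],"dp":[0,0,0],"gripper":0}]'
python3 - <<'E'
from go import *
import pickle
need([.4727,.1030,.222],80.15)
D={}
for n in["scene","side","wrist"]:
    c=cal(n);im=imaging.read_camera(n); cv2.imwrite(f"pics/{n}7.png",im[:,:,::-1]); D[n]=(c,im)
pickle.dump(D,open("v7.pkl","wb"))
crop(D["scene"][1],280,120,360,220,6,"s7c.png");crop(D["side"][1],260,150,340,260,5,"d7c.png")
E
```

```text
time: 12.95
position: [0.4788, 0.1396, 0.2218]
orientation: [-179.9, 0.0, 80.1]
wrist_force: [0.1, 0.3, -1.9]
finger_gap: 0.178
pos [0.4788 0.1396 0.2218] ori [-1.7994e+02  1.0000e-02  8.0140e+01] q [ 16.2  12.5  -5.7  71.8   0.  116.1] t 12.95 F [ 0.09  0.28 -1.93] gap 0.178
shift tool now [-37.1   0.2  -0.2] shift if turned first [-37.1   0.2  -0.2] rotvec [-0.0011  0.0001 -0.0001]
```

View pics/s7c.png

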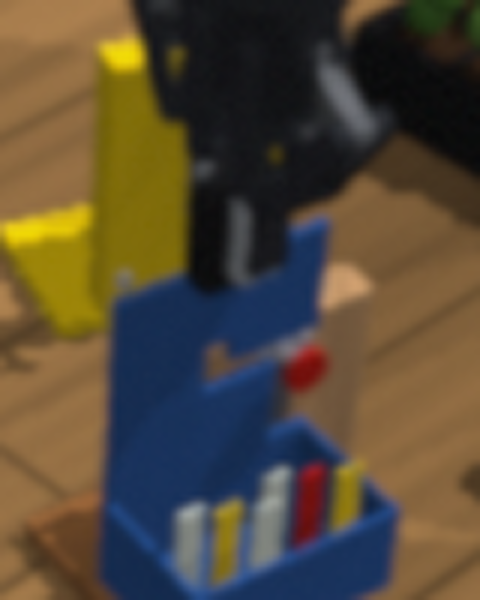

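View pics/d7c.png

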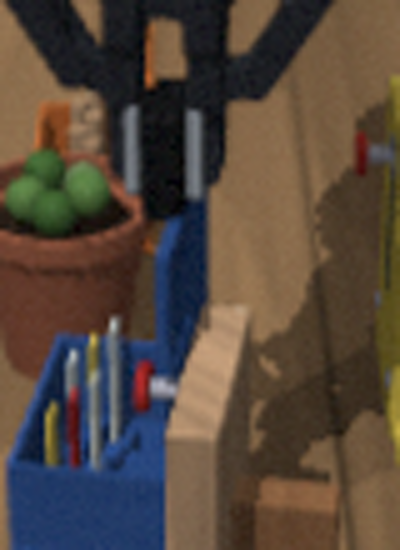

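```bash
python3 -m pendant '[{"delta_rot":[0,0,0],"dp":[0,0,1],"gripper":0},{"delta_rot":[0,0,0],"dp":[0,0,1],"gripper":0},{"delta_rot":[0,0,0],"dp":[0,0,1],"gripper":0},{"delta_rot":[0,0,0],"dp":[0,0,0],"gripper":0}]'
python3 -m pendant '[{"delta_rot":[0,0,0],"dp":[0,0,0.5],"gripper":0},{"delta_rot":[0,0,0],"dp":[0,0,0.5],"gripper":0},{"delta_rot":[0,0,0],"dp":[0,0,0],"gripper":0}]'
```

```text
time: 13.6
position: [0.4788, 0.1397, 0.2187]
orientation: [-179.9, 0.0, 80.1]
wrist_force: [-0.6, 0.1, -3.2]
finger_gap: 0.178
time: 13.98
position: [0.4789, 0.1397, 0.2178]
orientation: [-179.9, -0.0, 80.1]
wrist_force: [-0.2, -0.1, -2.1]
finger_gap: 0.183
```

```bash
python3 -m pendant '[{"delta_rot":[0,0,0],"dp":[0,0,0.5],"gripper":0},{"delta_rot":[0,0,0],"dp":[0,0,0.5],"gripper":0},{"delta_rot":[0,0,0],"dp":[0,0,0],"gripper":0}]'
```

```text
time: 14.35
position: [0.4789, 0.1397, 0.2168]
orientation: [-179.9, -0.0, 80.1]
wrist_force: [0.2, -0.0, -2.1]
finger_gap: 0.178
```

```bash
python3 -m pendant '[{"delta_rot":[0,0,0],"dp":[0,0,0.5],"gripper":0},{"delta_rot":[0,0,0],"dp":[0,0,0.5],"gripper":0},{"delta_rot":[0,0,0],"dp":[0,0,0],"gripper":0}]'
```

```text
time: 14.72
position: [0.4788, 0.1397, 0.2158]
orientation: [-179.9, 0.0, 80.1]
wrist_force: [0.2, 0.2, -3.0]
finger_gap: 0.18
```

```bash
python3 -m pendant '[{"delta_rot":[0,0,0],"dp":[0,0,0.5],"gripper":0},{"delta_rot":[0,0,0],"dp":[0,0,0.5],"gripper":0},{"delta_rot":[0,0,0],"dp":[0,0,0],"gripper":0}]'
```

```text
time: 15.1
position: [0.4788, 0.1397, 0.2148]
orientation: [-179.9, -0.0, 80.1]
wrist_force: [-0.7, -0.7, -2.9]
finger_gap: 0.176
```

```bash
python3 -m pendant '[{"delta_rot":[0,0,0],"dp":[0,0,0.5],"gripper":0},{"delta_rot":[0,0,0],"dp":[0,0,0],"gripper":0}]'
```

```text
time: 15.35
position: [0.4789, 0.1397, 0.2143]
orientation: [-179.9, -0.0, 80.1]
wrist_force: [0.2, -0.6, -2.9]
finger_gap: 0.18
```

```bash
python3 -m pendant '[{"delta_rot":[0,0,0],"dp":[0,0,0.5],"gripper":0},{"delta_rot":[0,0,0],"dp":[0,0,0],"gripper":0}]'
```

```text
time: 15.6
position: [0.4788, 0.1397, 0.2138]
orientation: [-179.9, -0.0, 80.1]
wrist_force: [-0.1, 0.5, -3.2]
finger_gap: 0.18
```

```bash
python3 -m pendant '[{"delta_rot":[0,0,0],"dp":[0,0,0.5],"gripper":0},{"delta_rot":[0,0,0],"dp":[0,0,0.5],"gripper":0},{"delta_rot":[0,0,0],"dp":[0,0,0],"gripper":0}]'
```

```text
time: 15.98
position: [0.4789, 0.1397, 0.2129]
orientation: [-179.9, -0.0, 80.1]
wrist_force: [-1.1, -0.3, -2.2]
finger_gap: 0.177
```

```bash
python3 -m pendant '[{"delta_rot":[0,0,0],"dp":[0,0,0.5],"gripper":0},{"delta_rot":[0,0,0],"dp":[0,0,0.5],"gripper":0},{"delta_rot":[0,0,0],"dp":[0,0,0],"gripper":0}]'
```

```text
time: 16.35
position: [0.479, 0.1396, 0.2124]
orientation: [-180.0, -0.0, 80.1]
wrist_force: [-2.3, -3.1, 8.5]
finger_gap: 0.18
```

```bash
python3 -m pendant '[{"delta_rot":[0,0,0],"dp":[0,0,0.5],"gripper":0},{"delta_rot":[0,0,0],"dp":[0,0,0.5],"gripper":0},{"delta_rot":[0,0,0],"dp":[0,0,0],"gripper":0}]'
```

```text
time: 16.73
position: [0.4792, 0.1396, 0.212]
orientation: [180.0, -0.0, 80.1]
wrist_force: [-4.9, -4.3, 17.9]
finger_gap: 0.18
```

```bash
python3 -m pendant '[{"delta_rot":[0,0,0],"dp":[0,0,-2],"gripper":0},{"delta_rot":[0,0,0],"dp":[0,0,-1],"gripper":0},{"delta_rot":[0,0,0],"dp":[0,0,0],"gripper":0},{"delta_rot":[0,0,0],"dp":[0,0,0],"gripper":0}]'
python3 - <<'E'
from go import *
need([.4788,.1397,.2138],80.15)
E
```

```text
time: 17.23
position: [0.4788, 0.1397, 0.2136]
orientation: [-179.9, 0.0, 80.1]
wrist_force: [0.9, 0.4, -2.9]
finger_gap: 0.182
pos [0.4788 0.1397 0.2136] ori [-1.7993e+02  1.0000e-02  8.0150e+01] q [ 16.2  12.7  -6.7  70.7   0.  116.1] t 17.225 F [ 0.91  0.42 -2.89] gap 0.182
shift tool now [ 0.  -0.  -0.2] shift if turned first [ 0.  -0.  -0.2] rotvec [-0.0013  0.0001 -0.0001]
```

```bash
python3 -m pendant '[{"delta_rot":[0,0,0],"dp":[2,0,-0.2],"gripper":0},{"delta_rot":[0,0,0],"dp":[3,0,0],"gripper":0},{"delta_rot":[0,0,0],"dp":[3,0,0],"gripper":0},{"delta_rot":[0,0,0],"dp":[3,0,0],"gripper":0},{"delta_rot":[0,0,0],"dp":[0,0,0],"gripper":0}]'
```

```text
time: 17.85
position: [0.4808, 0.1508, 0.214]
orientation: [-179.9, 0.0, 80.2]
wrist_force: [0.3, 0.2, -2.0]
finger_gap: 0.183
```

```bash
python3 -m pendant '[{"delta_rot":[0,0,0],"dp":[3,0,0],"gripper":0},{"delta_rot":[0,0,0],"dp":[3,0,0],"gripper":0},{"delta_rot":[0,0,0],"dp":[3,0,0],"gripper":0},{"delta_rot":[0,0,0],"dp":[2,0,0],"gripper":0},{"delta_rot":[0,0,0],"dp":[0,0,0],"gripper":0}]'
```

```text
time: 18.48
position: [0.4826, 0.1615, 0.214]
orientation: [-179.9, -0.0, 80.2]
wrist_force: [-0.2, -0.4, -3.0]
finger_gap: 0.177
```

```bash
python3 -m pendant '[{"delta_rot":[0,0,0],"dp":[3,0,0],"gripper":0},{"delta_rot":[0,0,0],"dp":[3,0,0],"gripper":0},{"delta_rot":[0,0,0],"dp":[3,0,0],"gripper":0},{"delta_rot":[0,0,0],"dp":[3,0,0],"gripper":0},{"delta_rot":[0,0,0],"dp":[2,0,0],"gripper":0},{"delta_rot":[0,0,0],"dp":[0,0,0],"gripper":0}]'
```

```text
time: 19.23
position: [0.485, 0.1753, 0.214]
orientation: [-179.9, -0.0, 80.2]
wrist_force: [1.2, -0.3, -2.6]
finger_gap: 0.177
```

```bash
python3 -m pendant '[{"delta_rot":[0,0,0],"dp":[0.7,0,0],"gripper":0},{"delta_rot":[0,0,0],"dp":[0.7,0,0],"gripper":0},{"delta_rot":[0,0,0],"dp":[0,0,0],"gripper":0}]'
```

```text
time: 19.6
position: [0.4853, 0.1765, 0.214]
orientation: [-179.9, -0.0, 80.1]
wrist_force: [-0.2, 0.3, -2.0]
finger_gap: 0.179
```

```bash
python3 -m pendant '[{"delta_rot":[0,0,0],"dp":[0.7,0,0],"gripper":0},{"delta_rot":[0,0,0],"dp":[0,0,0],"gripper":0}]'
```

```text
time: 19.85
position: [0.4854, 0.1773, 0.214]
orientation: [-179.9, -0.0, 80.1]
wrist_force: [-0.2, 0.3, -2.6]
finger_gap: 0.182
```

```bash
python3 -m pendant '[{"delta_rot":[0,0,0],"dp":[0.7,0,0],"gripper":0},{"delta_rot":[0,0,0],"dp":[0,0,0],"gripper":0}]'
```

```text
time: 20.1
position: [0.4855, 0.178, 0.214]
orientation: [-179.9, -0.0, 80.2]
wrist_force: [0.9, 0.4, -3.7]
finger_gap: 0.177
```

```bash
python3 -m pendant '[{"delta_rot":[0,0,0],"dp":[0.7,0,0],"gripper":0},{"delta_rot":[0,0,0],"dp":[0,0,0],"gripper":0}]'
```

```text
time: 20.35
position: [0.4856, 0.1787, 0.214]
orientation: [-179.9, -0.0, 80.1]
wrist_force: [0.4, 0.5, -3.5]
finger_gap: 0.184
```

```bash
python3 -m pendant '[{"delta_rot":[0,0,0],"dp":[0.5,0,0],"gripper":0},{"delta_rot":[0,0,0],"dp":[0,0,0],"gripper":0}]'
```

```text
time: 20.6
position: [0.4857, 0.1791, 0.214]
orientation: [-179.9, -0.0, 80.1]
wrist_force: [0.8, 0.5, -2.9]
finger_gap: 0.18
```

```bash
python3 -m pendant '[{"delta_rot":[0,0,0],"dp":[0.5,0,0],"gripper":0},{"delta_rot":[0,0,0],"dp":[0,0,0],"gripper":0}]'
```

```text
time: 20.85
position: [0.4858, 0.1795, 0.214]
orientation: [-179.9, 0.0, 80.1]
wrist_force: [-0.8, -2.1, -2.9]
finger_gap: 0.177
```

```bash
python3 -m pendant '[{"delta_rot":[0,0,0],"dp":[0.5,0,0],"gripper":0},{"delta_rot":[0,0,0],"dp":[0,0,0],"gripper":0}]'
```

```text
time: 21.1
position: [0.4858, 0.1798, 0.214]
orientation: [-179.9, 0.0, 80.1]
wrist_force: [0.0, -3.8, -2.7]
finger_gap: 0.18
```

```bash
python3 -m pendant '[{"delta_rot":[0,0,0],"dp":[-1.5,0,0],"gripper":0},{"delta_rot":[0,0,0],"dp":[-1.4,0,0],"gripper":0},{"delta_rot":[0,0,0],"dp":[0,0,0],"gripper":0},{"delta_rot":[0,0,0],"dp":[0,0,1],"gripper":0},{"delta_rot":[0,0,0],"dp":[0,0,1],"gripper":0},{"delta_rot":[0,0,0],"dp":[0,0,1],"gripper":0},{"delta_rot":[0,0,0],"dp":[0,0,0],"gripper":0}]'
```

```text
time: 21.98
position: [0.4853, 0.1772, 0.2109]
orientation: [-179.9, 0.0, 80.1]
wrist_force: [0.5, 0.3, -3.2]
finger_gap: 0.18
```

```bash
python3 -m pendant '[{"delta_rot":[0,0,0],"dp":[0,0,1],"gripper":0},{"delta_rot":[0,0,0],"dp":[0,0,1.5],"gripper":0},{"delta_rot":[0,0,0],"dp":[0,0,1.5],"gripper":0},{"delta_rot":[0,0,0],"dp":[0,0,1.5],"gripper":0},{"delta_rot":[0,0,0],"dp":[0,0,1],"gripper":0},{"delta_rot":[0,0,0],"dp":[0,0,0.5],"gripper":0},{"delta_rot":[0,0,0],"dp":[0,0,0],"gripper":0}]'
```

```text
time: 22.85
position: [0.4854, 0.1772, 0.204]
orientation: [-179.9, -0.0, 80.1]
wrist_force: [0.6, 0.5, -3.0]
finger_gap: 0.182
```

In the notch, no side force. Look, then finish lowering.

```bash
python3 -m pendant '[{"delta_rot":[0,0,0],"dp":[0,0,1],"gripper":0},{"delta_rot":[0,0,0],"dp":[0,0,0.7],"gripper":0},{"delta_rot":[0,0,0],"dp":[0,0,0.6],"gripper":0},{"delta_rot":[0,0,0],"dp":[0,0,0],"gripper":0}]'
python3 - <<'E'
from go import *
s=imaging.read_camera("scene");d=imaging.read_camera("side")
crop(s,280,120,370,220,6,"s8c.png");crop(d,240,150,340,260,5,"d8c.png")
E
```

```text
time: 23.35
position: [0.4854, 0.1772, 0.2017]
orientation: [-179.9, 0.0, 80.1]
wrist_force: [-0.1, -0.1, -2.9]
finger_gap: 0.185
```

View pics/s8c.png

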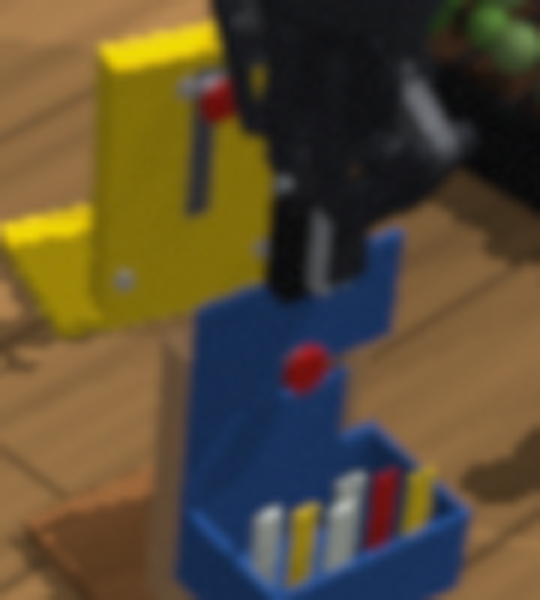

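View pics/d8c.png

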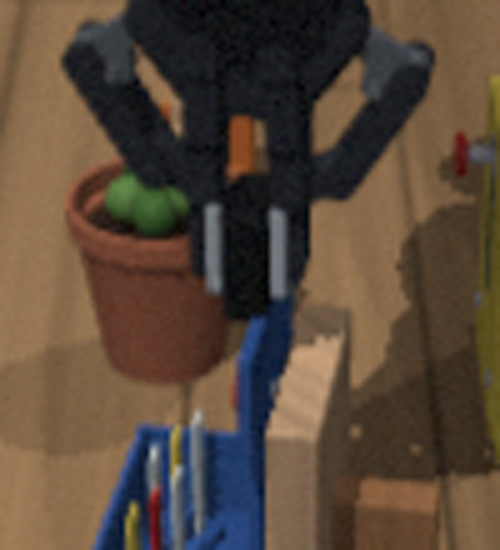

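```bash
python3 -m pendant '[{"delta_rot":[0,0,0],"dp":[0,0,0.5],"gripper":0},{"delta_rot":[0,0,0],"dp":[0,0,0],"gripper":0}]'
```

```text
time: 23.7
position: [0.4854, 0.1772, 0.2012]
orientation: [-179.9, -0.0, 80.1]
wrist_force: [-0.0, 0.6, -2.4]
finger_gap: 0.178
```

```bash
python3 -m pendant '[{"delta_rot":[0,0,0],"dp":[0,0,0.5],"gripper":0},{"delta_rot":[0,0,0],"dp":[0,0,0],"gripper":0}]'
```

```text
time: 23.95
position: [0.4854, 0.1773, 0.2008]
orientation: [-180.0, -0.0, 80.1]
wrist_force: [-0.4, -0.2, -0.4]
finger_gap: 0.177
```

```bash
python3 -m pendant '[{"delta_rot":[0,0,0],"dp":[0,0,0.3],"gripper":0},{"delta_rot":[0,0,0],"dp":[0,0,0],"gripper":0}]'
```

```text
time: 24.2
position: [0.4855, 0.1773, 0.2007]
orientation: [-180.0, -0.0, 80.1]
wrist_force: [-1.0, -0.7, 2.7]
finger_gap: 0.178
```

```bash
python3 -m pendant '[{"delta_rot":[0,0,0],"dp":[0,0,0],"gripper":0.22},{"delta_rot":[0,0,0],"dp":[0,0,0],"gripper":0.25},{"delta_rot":[0,0,0],"dp":[0,0,0],"gripper":0.3},{"delta_rot":[0,0,0],"dp":[0,0,0],"gripper":0.4},{"delta_rot":[0,0,0],"dp":[0,0,0],"gripper":0.6},{"delta_rot":[0,0,0],"dp":[0,0,0],"gripper":0.6},{"delta_rot":[0,0,0],"dp":[0,0,0],"gripper":0.6},{"delta_rot":[0,0,0],"dp":[0,0,0],"gripper":0.6}]'
python3 - <<'E'
from go import *
need([.4855,.1773,.30],80.15)
for n in["scene","side","wrist"]:
    im=imaging.read_camera(n); cv2.imwrite(f"pics/{n}9.png",im[:,:,::-1])
    if n!="wrist": crop(im,240,120,370,250,5,n+"9c.png")
E
```

```text
time: 25.2
position: [0.4854, 0.1772, 0.2004]
orientation: [-179.9, -0.0, 80.1]
wrist_force: [-0.6, -0.0, 0.3]
finger_gap: 0.599
pos [0.4854 0.1772 0.2004] ori [-179.94   -0.     80.14] q [ 20.   15.   -5.6  69.5   0.  119.9] t 25.2 F [-0.63 -0.02  0.31] gap 0.599
shift tool now [  0.1   0.  -99.6] shift if turned first [  0.1   0.1 -99.6] rotvec [-0.001  -0.     -0.0001]
```

View pics/side9c.png

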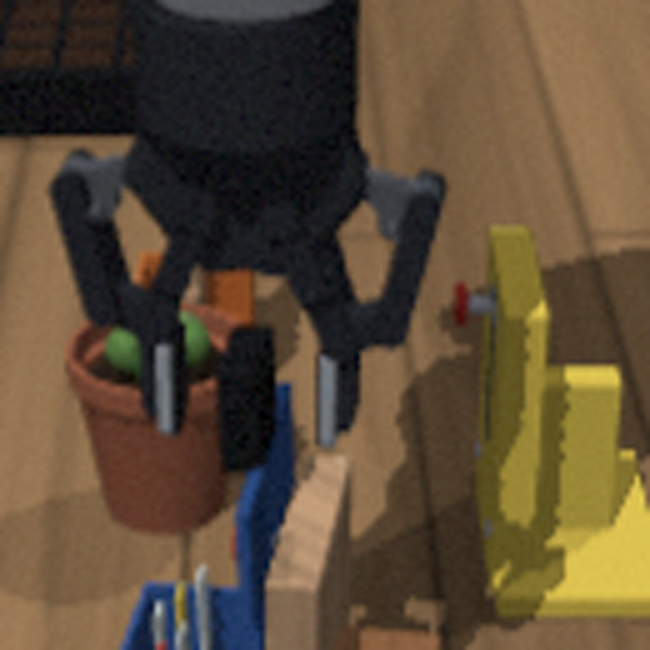

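View pics/wrist9.png

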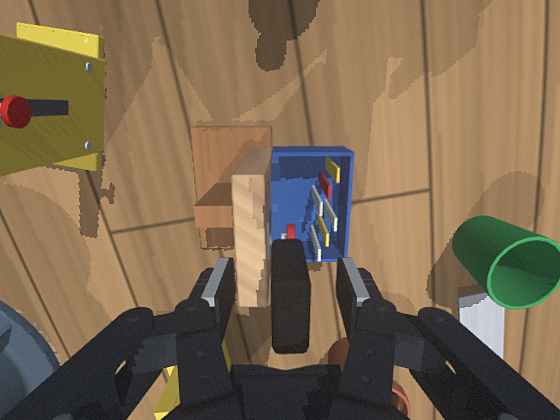

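Both jaws are clear of the block (side crop: block 220–275, pads at 165 and 328) and the caddy hangs on its own. I back straight up.

```bash
python3 -m pendant '[{"delta_rot":[0,0,0],"dp":[0,0,-4],"gripper":0.6},{"delta_rot":[0,0,0],"dp":[0,0,-8],"gripper":0.6},{"delta_rot":[0,0,0],"dp":[0,0,-12],"gripper":0.6},{"delta_rot":[0,0,0],"dp":[0,0,-18],"gripper":0.6},{"delta_rot":[0,0,0],"dp":[0,0,-25],"gripper":0.6},{"delta_rot":[0,0,0],"dp":[0,0,-25],"gripper":0.6},{"delta_rot":[0,0,0],"dp":[0,0,-25],"gripper":0.6},{"delta_rot":[0,0,0],"dp":[0,0,-15],"gripper":0.6},{"delta_rot":[0,0,0],"dp":[0,0,-5],"gripper":0.6},{"delta_rot":[0,0,0],"dp":[0,0,0],"gripper":0.6},{"delta_rot":[0,0,0],"dp":[0,0,0],"gripper":0.6},{"delta_rot":[0,0,0],"dp":[0,0,0],"gripper":0.6}]'
python3 - <<'E'
from go import *
P={}
for n in["scene","side","wrist"]:
    im=imaging.read_camera(n); cv2.imwrite(f"pics/{n}10.png",im[:,:,::-1]); P[n]=im
    if n!="wrist": crop(im,250,130,370,250,5,n+"10c.png")
a=P["scene"]; b=imaging.read_camera("scene"); print("diff",np.abs(a.astype(int)-b)[120:240,250:370].mean())
o=cv2.imread("pics/scene0.png")[:,:,::-1]
d=np.abs(a.astype(int)-o).max(2)>60
cv2.imwrite("pics/diff.png",(d*255).astype(np.uint8))
E
```

```text
time: 26.85
position: [0.4853, 0.1771, 0.337]
orientation: [-179.9, 0.0, 80.1]
wrist_force: [-0.0, -0.8, -0.4]
finger_gap: 0.599
diff 0.547037037037037
```

View pics/scene10c.png

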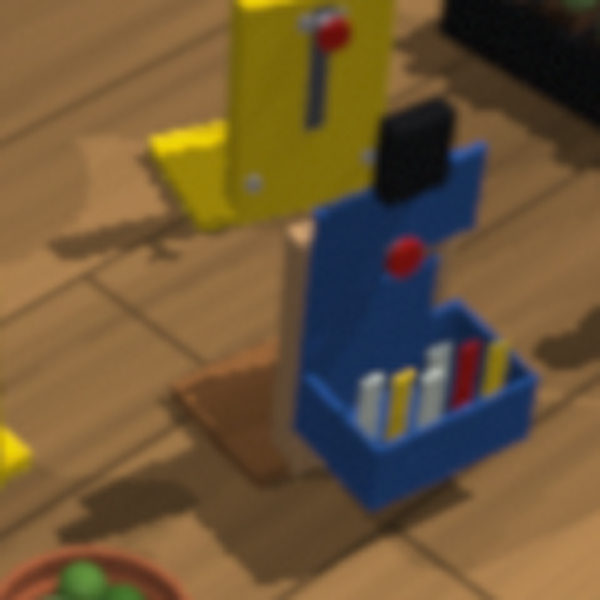

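View pics/side10c.png

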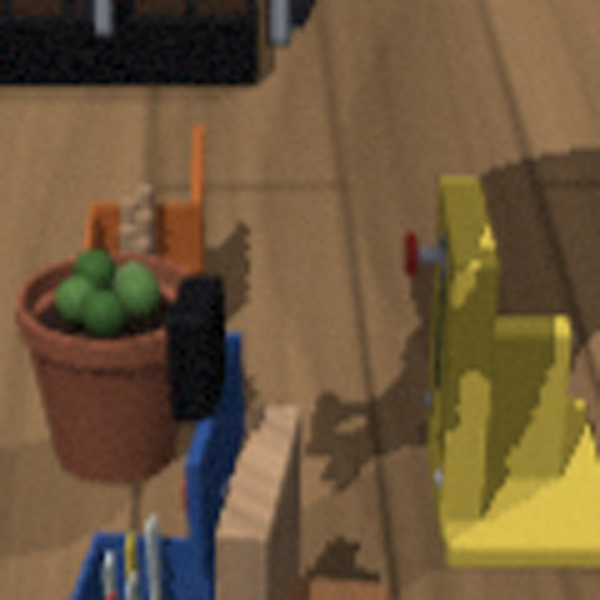

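View pics/diff.png

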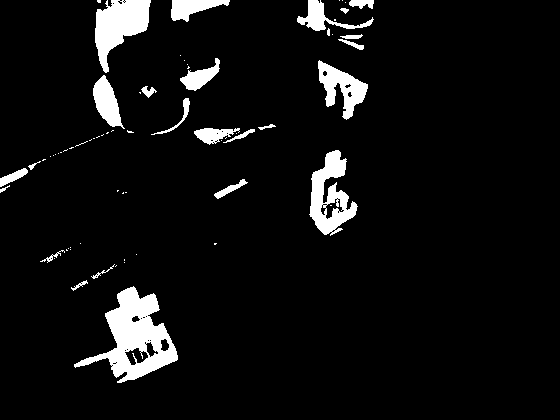

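View pics/wrist10.png

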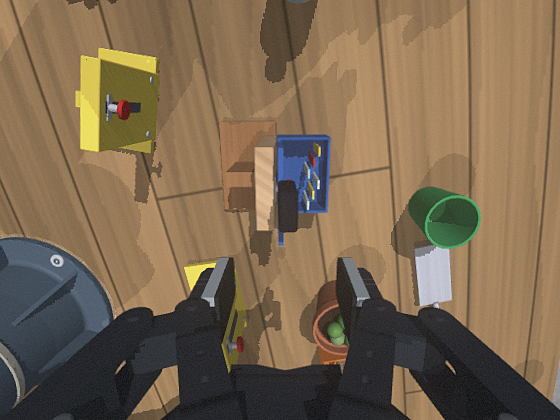

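```bash
python3 -c "
from cell import hand_in; print(hand_in())"
```

```text
the job is handed in; nothing more can be done
None
```

The blue caddy is hanging on the wooden post's pin, released, and the job was handed in at about 27 s of the 67 s allowed. `hand_in()` reports no verdict, so the points below are from my own checks.

- **Carry and approach:** I gripped the block at 40 N (60 N for the carry), lifted the caddy and carried it upright to the post. I brought the upper lip in over the pin and felt down onto it.
- **Pin height:** Contact put the pin axis at about 136 mm. The highest push was about 20 N by the wrist sensor, under the 30 N limit. The camera estimates did not agree: about 138 mm from the fixed cameras and 129 to 133 mm from the wrist. I used the felt value.
- **Hanging:** I slid the slot along the pin and touched the end wall lightly, at about 4 N. Then I backed off 2 mm to centre the notch, lowered until the pin took the weight, opened the jaws and retreated straight up.
- **Last pictures:** They show the caddy hanging upright and clear of the bench, with the red head in front of the plate at the notch. Two scene pictures taken about 0.15 s apart showed no motion.
- **Bystanders and robot:** Differencing the first and last scene pictures showed no change at any bystander or yellow post. The wrist force read about zero and the robot was touching nothing.
- **Not measured:** I could not measure the force between caddy and post after release. Just before release the pin was carrying about 5.6 N.

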